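# Rebuild the two-plate flask stand

## Robot

A 7-joint arm with a two-finger parallel gripper is mounted at the origin on the work surface. World frame = base frame: x ahead of the robot, y to its left, z up, the work surface at z = 0. Lengths are in m, angles in rad, forces in N, time in s.
With the tool pointing down it reaches from about 0.4 to 0.85 m from the base axis. Payload 4.5 kg.
Tool frame: the origin (TCP) lies between the finger pads; the fingertips stand 19 mm ahead of it and the grasp point (between the pads) is the TCP (r.tips_ahead is the distance from the TCP to the fingertips, in m); z points along the fingers, y is the line along which they close (so a half turn about z gives the same grasp; the last joint's range is limited). The gripper opens to 88 mm and grips with 3 to 60 N. Pads are 18 mm wide; open, the fingers measure 123 mm over their backs; the gripper's body (75 mm by 187 mm) begins 45 mm behind the grasp point.
Start: joints at [1.214, 0.689, -0.195, 1.565, 0.157, 0.902, -0.215], TCP at [0.238, -0.578, 0.258] pointing down, gripper open.
Joint ranges: [-3.01, 3.01], [-0.46, 2.08], [-1.47, 1.51], [0.13, 2.56], [-1, 4.14], [0.04, 2.09], [-2.66, 2.66]. Speed limits (rad/s): [2.57, 2.57, 3.14, 3.14, 3.14, 3.14, 3.14].

## Interface

Orientations are given as a unit quaternion [x, y, z, w].
In Python, from plant import r, cams, models gives the robot as it stands. The module is installed in compiled form; this text tells all that it offers.
- The arm moves only by the tool jog_arm, never from a script. Its arguments are lists of equal length, an entry for each row: "turn": the turn, a rotation vector about the tool's x, y, z in rad, a list of three; "translation": the shift along the tool's x, y, z in m, a list of three; "grip": the closure, from 0 (fully open) to 1 (shut). In form: {"turn": [[ax, ay, az], ...], "translation": [[tx, ty, tz], ...], "grip": [grip, ...]}. A call has 1 to 20 rows; each row is the pose to reach, as a shift and turn from the pose commanded when the call began, along the tool's axes at that moment; what a row does not reach only later rows make up. A row lasts 1/8 s, in which the tool goes at most 62.5 mm and 10.7 degrees, less where a joint would pass 70% of its speed; a pose out of reach is approached as far as the arm can. A call with a gripper value outside its range is refused whole. The fingers move at their own pace and stop on an object; "force" is the grip in N (left out, the last holds). Time passes only in rows, so rows that repeat a pose let the fingers close. It gives the time, the measured TCP pose, the force, the opening and the grip force at its end, in the units of the state.
- r.get_state(): the state, without advancing time (a new reading comes with each control period).
- cams.snapshot(name): name is "scene" or "top" or "wrist"; returns the picture (400x640x3 uint8, red, green, blue); there is no depth.
- cams.camera_params(name): a dict with "fx", "fy", "cx", "cy" (pixels), "eye" and "orientation" of the camera in the world. Camera axes: x right, y up, looking along -z (the intrinsics and any distortion apply to the point x, -y, -z); pixel columns grow to the right and rows downward; lengths in m; the calibration is good to about 2 mm. A picture is of the moment at which its call begins: read the wrist's pose just before it. camera_params takes no time and is no camera call; for the wrist camera it gives the pose at the moment of the call.
- r.finish_job(): hands the job in; it is judged then, once.
Trained networks look in the newest picture that a camera, given by its name, has taken for a name from the list of things; names that differ only in an ending like _2 or _b are one class to them, and where a whole thing is asked for, a point or a joint stands for the part that bears it (a point fixed in the world has none). Each returns a list of dicts, best first, with "p" (0 to 1); they miss things now and then, are a little off and sometimes report something else, mostly with a low value. They report only what shows in the picture. A call takes as long as a camera call. They do not tell look-alikes from the thing itself.
- models.find_in(camera, name): "position" ([x, y, z] in m, in world coordinates, good to about 4 mm: the middle of the surface that is visible of it).
- models.masks_of(camera, name): "pixels" (400x640 bool, what is visible of it).
- models.place_of(camera, name): "position" ([x, y, z] in m, in world coordinates, good to about 4 mm: a listed point, or the origin of a listed thing).
The state is a dict: "clock": time; "q": joint angles; "qd": joint speeds; "joint_torque": joint torques, N m; "tool_pos": TCP position; "eef_rot": TCP orientation; "contact_force": force on the tool from outside, world axes, zero at the start; "moment": the same for the moment, N m; "opening": opening from 0.0 (shut) to 1.0 (fully open); "finger_force": force on a finger pad.
Only numpy, scipy, OpenCV 4.12 (cv2) and the standard library are available. Lean on these libraries where they do the work, as an engineer would, in place of code of your own. Each camera call takes 0.05 s, during which the arm holds its last target. There are 200 camera calls.

## Task

Put the flask stand back together: first lower the plate with the wide notches and large holes over all four posts until it lies fully home on their lower shoulders, then lower the plate with the narrow notches and small holes over the four studs until it lies fully home on the upper shoulders. Then push the swivel clip round over the top plate as far as it goes. Lower the plates gently, without dropping or ramming them, and leave the flasks and the other things on the table where they stand.

Things in the scene. Friction and masses are not known exactly. Their poses are not given: they have to be found in the camera images.
- stand: Fixed flask stand: dark wooden base board 18 mm thick, from x = -95 to +130, y = -92 to +92 mm, with four black stepped posts at x = +-62, y = +-52 mm, and a thin post (12 mm diameter) at x = 106, y = 0 that carries the swivel clip. Origin: centre of the four-post pattern, at table level; z up.
- post_tip (a point): Tip of the post at the stand's +x, +y corner; all four are alike. Heights above the table: diameter 28 mm from 18 up to a flat shoulder at 70 mm; diameter 18 mm up to a second flat shoulder at 130 mm; then a steel stud of diameter 8 mm up to this tip at 163 mm, the last 8 mm tapering to 3 mm.
- belly_plate_mid (a point): Centre, half-way up, of the loose lower plate: dark wood, 170 (x) x 150 (y) x 16 mm, 0.24 kg, flat on the table. A square notch 72 mm wide and 49 mm deep in each long side leaves a middle web 52 mm wide in y: grip it there, fingers in the notches. Four 21 mm through holes at x = +-62, y = +-52 mm; it rests on the 70 mm shoulders, centre then at 78 mm. Either way round fits.
- neck_plate_mid (a point): Centre, half-way up, of the loose upper plate: dark wood, 170 (x) x 150 (y) x 16 mm, 0.27 kg, flat on the table. A square notch 46 mm wide and 45 mm deep in each long side leaves a middle web 60 mm wide in y: grip it there. Four 11 mm through holes at x = +-62, y = +-52 mm pass only the studs; it rests on the 130 mm shoulders, centre then at 138 mm. Either way round fits.
- clip (a joint): Angle (rad) of the swivel clip, a flat steel bar 42 mm long, 14 mm wide, underside 148.5 mm above the table. At 0, its stop, it points from its pivot to the stand's -x, over the top plate. It grows anticlockwise seen from above: at 1.57 it points to the stand's -y, clear of the plates. Starts at 1.5 to 2.0, limit 2.1. Light friction (1 N at the peg); stays where it is left.
- clip_peg (a point): Middle of the upright steel thumb peg on the clip, 34 mm from the pivot: 10 mm diameter, from 153 to 180 mm above the table, with a 13 mm ball at its top. Push it sideways with a fingertip to turn the clip about its pivot.
- flask_a: Bystander: glass flask, 64 mm diameter, 161 mm tall with its stopper, standing upright; origin at the centre of its foot.
- flask_b: Bystander: a second flask like flask_a.
- tin: Bystander: round aluminium tin, 72 mm diameter, 46 mm tall; origin at the centre of its underside.
- nut_dish: Bystander: white dish, 100 mm diameter, 20 mm tall, with four acorn nuts; origin at the centre of its underside.
- spanner: Bystander: steel spanner, 130 mm long, lying along its x axis.
- brush: Bystander: wooden brush, 160 mm long, lying along its x axis.
Not all that is in view belongs to the job. Leave any turquoise look-alike of the part that bears belly_plate_mid alone.

How it is judged:
By the outcome, as a careful person would: the job done as asked, in the order asked, and still so for the second after the job is handed in, with the robot touching nothing.
It also fails if it takes over 72 s, if anything falls off the work surface, if the arm or the gripper's body presses on something with over 40 N, if the wrist force passes 120 N, or if a joint passes its speed limit or range.

## Working session

There is one attempt and no reset: what is moved stays moved. The work goes in short steps, Python scripts to look and compute and a tool call to move; the robot and the scene stay as the last step left them, time stands still between calls to the robot, and variables do not carry over. Pictures are saved under pics/ and viewed, at most 10 in all, crops included, and the job is handed in when it is done.

Besides the shell and the picture viewer there is one more tool, called after "Emit:" by a JSON object that holds its "name" and its "arguments". jog_arm: Moves the arm, as the interface text tells. Its arguments: {"type":"object","properties":{"turn":{"type":"array"},"translation":{"type":"array"},"grip":{"type":"array"},"force":{"type":"number"}},"required":["turn","translation","grip"]}

```bash
mkdir -p pics; cat > h.py <<'E'
import numpy as np, cv2
from scipy.spatial.transform import Rotation as R
from plant import r,cams,models
def ray(p,u,v):
    d=np.array([(u-p['cx'])/p['fx'],-(v-p['cy'])/p['fy'],-1.]); return R.from_quat(p['orientation']).apply(d)
def pix2z(p,u,v,z):
    d=ray(p,u,v); e=np.array(p['eye']); return e+d*(z-e[2])/d[2]
def proj(p,X):
    c=R.from_quat(p['orientation']).inv().apply(np.array(X)-p['eye']); c=np.atleast_2d(c)
    return np.c_[p['cx']-p['fx']*c[:,0]/c[:,2], p['cy']+p['fy']*c[:,1]/c[:,2]]
def save(n,im): cv2.imwrite('pics/'+n,im[:,:,::-1])
E
python3 - <<'E'
from h import *
np.set_printoptions(precision=4,suppress=True)
ims=[]
for c in ['top','scene']:
    im=cams.snapshot(c); save(c+'0.png',im); p=cams.camera_params(c); print(c,p)
    for n in ['stand','post_tip','belly_plate_mid','neck_plate_mid','clip_peg','flask_a','tin','nut_dish','spanner','brush']:
        for d in models.place_of(c,n)[:3]: print(n,round(d['p'],2),np.array(d['position']),proj(p,d['position'])[0].round())
print(r.get_state())
E
```

```text
top {'fx': 398.93445007150757, 'fy': 398.93445007150757, 'cx': 320.42744043677015, 'cy': 202.5642435921565, 'eye': array([0.4297, 0.0421, 1.159 ]), 'orientation': array([ 0.0385, -0.0364, -0.7011,  0.7111])}
stand 0.69 [ 0.5547 -0.0116 -0.0041] [340. 202.]
post_tip 0.63 [0.6136 0.0435 0.1637] [322. 172.]
belly_plate_mid 0.92 [0.5097 0.3162 0.0082] [227. 216.]
belly_plate_mid 0.56 [0.2766 0.4133 0.0062] [190. 297.]
belly_plate_mid 0.43 [ 0.6758 -0.0368  0.1646] [354. 148.]
neck_plate_mid 0.72 [ 0.4846 -0.3102  0.0069] [444. 228.]
clip_peg 0.43 [ 0.675  -0.0386  0.1649] [354. 148.]
flask_a 0.98 [ 0.7424 -0.1864 -0.0011] [400. 140.]
flask_a 0.61 [ 0.5554 -0.0122 -0.0023] [340. 202.]
tin 0.76 [0.4112 0.0579 0.0006] [316. 251.]
nut_dish 0.81 [ 0.7135  0.3152 -0.0003] [231. 147.]
nut_dish 0.25 [ 0.7803 -0.0011 -0.0027] [337. 127.]
spanner 0.57 [ 0.426  -0.0624  0.0019] [358. 247.]
brush 0.93 [ 0.7817 -0.0038 -0.0034] [338. 127.]
brush 0.28 [ 0.4258 -0.0632  0.0048] [358. 247.]
scene {'fx': 506.55814475120025, 'fy': 506.55814475120025, 'cx': 317.20611405395226, 'cy': 207.87114687257184, 'ey
[... 679 characters left out ...]
254 -0.0632 -0.0011] [284. 222.]
nut_dish 0.69 [0.7165 0.3116 0.0002] [418. 299.]
spanner 0.65 [ 0.4221 -0.0641 -0.0033] [284. 222.]
brush 0.79 [ 0.7827 -0.0039  0.0009] [289. 309.]
{'clock': 1.1, 'q': array([ 1.2138,  0.6891, -0.1946,  1.5653,  0.1573,  0.9025, -0.2151]), 'qd': array([ 0.0005, -0.0004, -0.0015,  0.0002, -0.0017,  0.0012,  0.0001]), 'joint_torque': array([  0.0003, -52.7494,  -1.267 , -15.3743,  -0.052 ,  -0.0006,
         0.0001]), 'tool_pos': array([ 0.2381, -0.5779,  0.2578]), 'eef_rot': array([0.981 , 0.1942, 0.    , 0.0001]), 'contact_force': array([-0.6883, -0.1445,  0.0099]), 'moment': array([0.0083, 0.0299, 0.0164]), 'finger_force': 0.0, 'opening': 1.002482208759617}
```

View pics/top0.png

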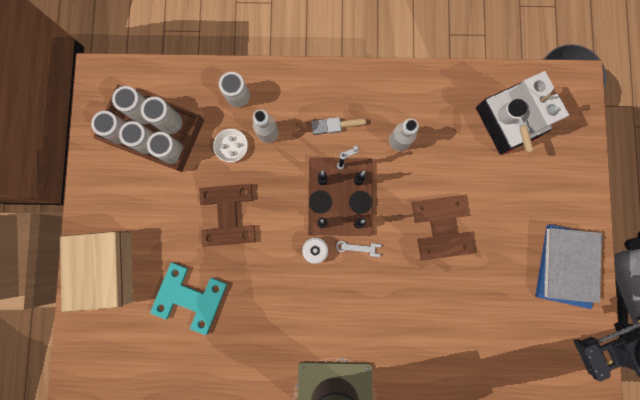

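View pics/scene0.png

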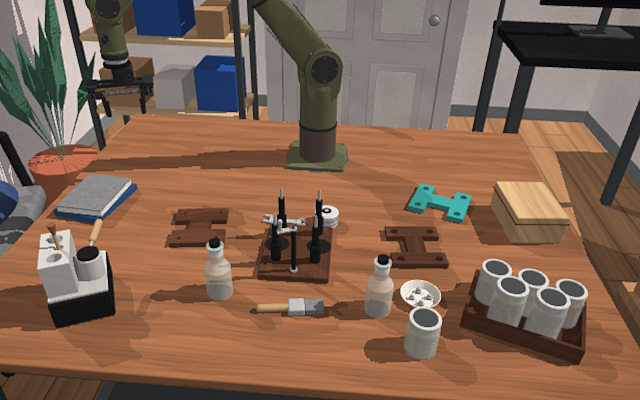

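The top view shows the belly plate (wide notches, dark) at (228,214), the neck plate (narrow notches, dark) at (444,227) and a turquoise look-alike at (190,297). The stand is at (340,197) and the clip peg near (350,152).

Candidates for the belly plate are dark (228,214), turquoise (190,297) and the narrow-notch plate (444,227). I choose (228,214) and will check it in a close crop.

```bash
cat >> h.py <<'E'
np.set_printoptions(precision=4,suppress=True)
def plan(xyz,yaw=0.,ref=None):
    """target world TCP + yaw of tool x (pointing down) -> tool-frame translation, turn"""
    s=r.get_state() if ref is None else ref
    Rt=R.from_quat(s['eef_rot']); Rg=R.from_euler('z',yaw)*R.from_quat([1,0,0,0])
    print('trans',Rt.inv().apply(np.array(xyz)-s['tool_pos']),'turn',(Rt.inv()*Rg).as_rotvec())
E
python3 - <<'E'
from h import *
p=cams.camera_params('wrist'); s=r.get_state(); Rt=R.from_quat(s['eef_rot'])
print(p['fx'],p['cx'],p['cy'],'cam in tool',Rt.inv().apply(p['eye']-s['tool_pos']),(Rt.inv()*R.from_quat(p['orientation'])).as_matrix())
plan([0.50,-0.01,0.42])
plan([0.50,-0.01,0.42],np.pi)
E
```

```text
278.1293313128885 317.79272940544075 204.30231054045026 cam in tool [ 0.0673 -0.0008 -0.1263] [[ 0.0006  0.9653  0.2612]
 [ 1.     -0.0007  0.0004]
 [ 0.0005  0.2612 -0.9653]]
trans [ 0.4585 -0.4253 -0.1623] turn [ 0.0001 -0.      0.3908]
trans [ 0.4585 -0.4253 -0.1623] turn [ 0.      0.0002 -2.7508]
```

Emit:
{"name": "jog_arm", "arguments": {"turn": [[0,0,0],[0,0,0.13],[0,0,0.26],[0,0,0.391],[0,0,0.391],[0,0,0.391],[0,0,0.391],[0,0,0.391],[0,0,0.391],[0,0,0.391],[0,0,0.391],[0,0,0.391],[0,0,0.391],[0,0,0.391],[0,0,0.391],[0,0,0.391]], "translation": [[0,0,-0.06],[0,0,-0.11],[0.458,-0.425,-0.11],[0.458,-0.425,-0.11],[0.458,-0.425,-0.11],[0.458,-0.425,-0.11],[0.458,-0.425,-0.11],[0.458,-0.425,-0.11],[0.458,-0.425,-0.11],[0.458,-0.425,-0.11],[0.458,-0.425,-0.11],[0.458,-0.425,-0.11],[0.458,-0.425,-0.11],[0.458,-0.425,-0.11],[0.458,-0.425,-0.11],[0.458,-0.425,-0.11]], "grip": [0,0,0,0,0,0,0,0,0,0,0,0,0,0,0,0]}}

```text
clock: 3.1
tool_pos: [0.4993, -0.0119, 0.3678]
eef_rot: [1.0, -0.001, -0.0, 0.0]
contact_force: [-0.3, -0.8, -0.3]
opening: 0.997
finger_force: 0.0
```

```bash
python3 - <<'E'
from h import *
p=cams.camera_params('wrist'); im=cams.snapshot('wrist'); save('w1.png',im)
for n in ['stand','post_tip','belly_plate_mid','neck_plate_mid','clip_peg']:
    for d in models.place_of('wrist',n)[:5]: print(n,round(d['p'],2),d['position'],proj(p,d['position'])[0].round())
print(p['eye'],p['orientation'])
E
```

```text
stand 0.76 [0.5534, -0.0087, -0.0009] [316. 137.]
post_tip 0.82 [0.6121, 0.0443, 0.1609] [268.  86.]
neck_plate_mid 0.68 [0.4835, -0.3032, 0.0037] [482. 177.]
clip_peg 0.69 [0.6684, -0.0384, 0.17] [344.  26.]
clip_peg 0.64 [0.4235, -0.0576, -0.0035] [343. 208.]
[ 0.5662 -0.0111  0.4941] [ 0.0933 -0.0932  0.7017 -0.7001]
```

View pics/w1.png

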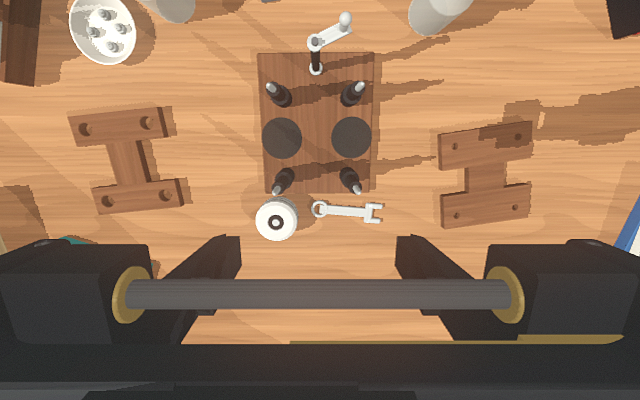

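The wrist view shows the stand at (316,137) with tips near (268,86), (359,84), (276,190) and (357,189). The large-hole, wide-notch belly plate is at (128,160), the neck plate at (484,175), and the clip peg at (346,18). Next is a close crop.

```bash
python3 - <<'E'
import cv2,numpy as np
im=cv2.imread('pics/w1.png')
c=lambda x,y,w,h,k: cv2.resize(im[y:y+h,x:x+w],None,fx=k,fy=k,interpolation=cv2.INTER_CUBIC)
o=np.zeros((580,790,3),np.uint8)
o[:375,:390]=c(60,98,130,125,3); o[:375,395:785]=c(420,110,130,125,3)
for i,(x,y) in enumerate([(255,70),(340,70),(262,172),(340,172)]): o[380:572,i*197:i*197+192]=c(x,y,32,32,6)
cv2.imwrite('pics/c1.png',o)
E
```

```text
(no output)
```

View pics/c1.png

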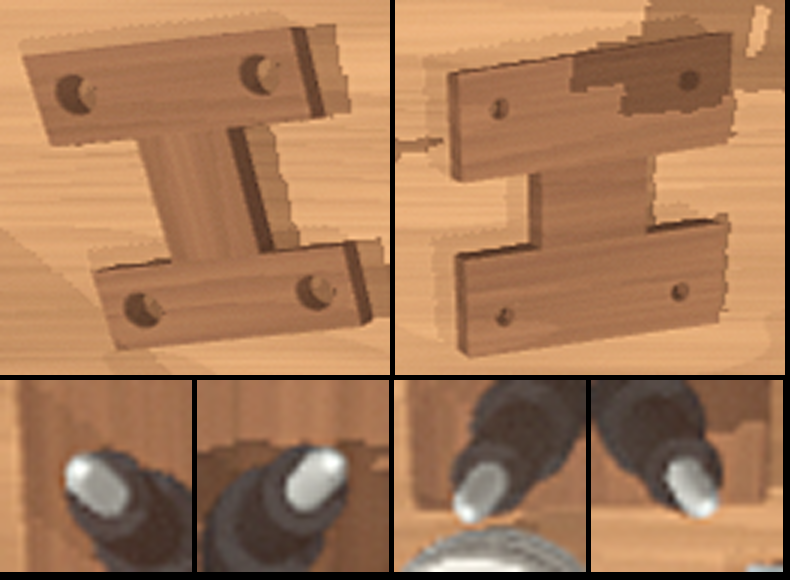

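```bash
cat >> h.py <<'E'
from scipy.optimize import least_squares
def fit(p,px,local,z,x0):
    f=lambda t: (proj(p,np.c_[np.array(local)@np.array([[np.cos(t[2]),np.sin(t[2])],[-np.sin(t[2]),np.cos(t[2])]])+t[:2],np.full(len(local),z)])-px).ravel()
    s=least_squares(f,x0); print('pose',s.x,'resid',s.fun.round(1)); return s.x
L4=[(.062,.052),(.062,-.052),(-.062,.052),(-.062,-.052)]
E
python3 - <<'E'
from h import *
p=cams.camera_params('wrist')
t=np.array([(268.3,84.2),(362.7,83.3),(274.7,193.7),(358.7,193.3)])
fit(p,t,L4,.162,[.55,-.01,0])
b=np.array([(76,95),(262,74),(144,309),(317,291)])/3+[60,98]
B=fit(p,b,L4,.016,[.51,.316,0.1])
n=np.array([(500-395,108),(690-395,80),(505-395,316),(680-395,291)])/3+[420,110]
fit(p,n,L4,.016,[.485,-.3,0.1])
plan([B[0],B[1],.13],B[2]); s=r.get_state(); print(s['tool_pos'])
E
```

```text
pose [ 0.5527 -0.0078  0.0087] resid [ 0.3  0.2 -0.2  0.2 -0.5 -0.1  0.4 -0.4]
pose [0.5098 0.3173 0.105 ] resid [ 0.4 -0.3 -0.4 -0.2  0.2  0.3 -0.1  0.3]
pose [ 0.4855 -0.3018  0.1471] resid [ 0.2 -0.1 -0.3 -0.1 -0.1  0.   0.3  0.2]
trans [ 0.01   -0.328   0.2377] turn [ 0.     -0.0001 -0.1055]
[ 0.4996 -0.0107  0.3677]
```

Emit:
{"name": "jog_arm", "arguments": {"turn": [[0,0,-0.105],[0,0,-0.105],[0,0,-0.105],[0,0,-0.105],[0,0,-0.105],[0,0,-0.105],[0,0,-0.105],[0,0,-0.105],[0,0,-0.105],[0,0,-0.105],[0,0,-0.105],[0,0,-0.105],[0,0,-0.105]], "translation": [[0.01,-0.328,0.12],[0.01,-0.328,0.16],[0.01,-0.328,0.2],[0.01,-0.328,0.238],[0.01,-0.328,0.238],[0.01,-0.328,0.238],[0.01,-0.328,0.238],[0.01,-0.328,0.238],[0.01,-0.328,0.28],[0.01,-0.328,0.32],[0.01,-0.328,0.338],[0.01,-0.328,0.345],[0.01,-0.328,0.345]], "grip": [0,0,0,0,0,0,0,0,0,0,0,0,0], "force": 30}}

```text
clock: 5.03
tool_pos: [0.5105, 0.3175, 0.0236]
eef_rot: [0.999, 0.052, 0.001, -0.0]
contact_force: [0.1, 0.6, -0.9]
opening: 1.004
finger_force: 0.0
```

Emit:
{"name": "jog_arm", "arguments": {"turn": [[0,0,0],[0,0,0],[0,0,0],[0,0,0],[0,0,0],[0,0,0],[0,0,0],[0,0,0],[0,0,0],[0,0,0],[0,0,0]], "translation": [[0,0,0],[0,0,0],[0,0,0],[0,0,0],[0,0,-0.01],[0,0,-0.05],[0,0,-0.1],[0,0,-0.16],[0,0,-0.21],[0,0,-0.23],[0,0,-0.23]], "grip": [1,1,1,1,1,1,1,1,1,1,1], "force": 30}}

```text
clock: 6.4
tool_pos: [0.5102, 0.3179, 0.2546]
eef_rot: [0.999, 0.052, 0.002, -0.001]
contact_force: [0.6, 0.9, -2.2]
opening: 0.589
finger_force: 30.0
```

```bash
python3 - <<'E'
from h import *
plan([.5527,-.0078,.235],.0087)
E
```

```text
trans [0.0081 0.3284 0.0191] turn [-0.0018 -0.0031  0.096 ]
```

Emit:
{"name": "jog_arm", "arguments": {"turn": [[0,0,0.02],[0,0,0.05],[0,0,0.096],[0,0,0.096],[0,0,0.096],[0,0,0.096],[0,0,0.096],[0,0,0.096],[0,0,0.096],[0,0,0.096],[0,0,0.096]], "translation": [[0.001,0.03,0],[0.002,0.08,0],[0.003,0.135,0],[0.005,0.19,0],[0.006,0.245,0],[0.007,0.29,0],[0.008,0.318,0.01],[0.008,0.328,0.02],[0.008,0.328,0.02],[0.008,0.328,0.02],[0.008,0.328,0.02]], "grip": [1,1,1,1,1,1,1,1,1,1,1]}}

```text
clock: 7.78
tool_pos: [0.5522, -0.0061, 0.233]
eef_rot: [1.0, 0.006, 0.0, -0.0]
contact_force: [-0.3, 0.3, -1.9]
opening: 0.585
finger_force: 30.0
```

```bash
python3 - <<'E'
from h import *
s=r.get_state();p=cams.camera_params('wrist'); im=cams.snapshot('wrist'); save('w2.png',im); print(s['tool_pos'],s['eef_rot'],s['contact_force'])
t=cams.snapshot('top'); a=cv2.resize(t[130:250,270:410],None,fx=5,fy=5,interpolation=cv2.INTER_CUBIC); save('t2.png',a)
E
```

```text
[ 0.5522 -0.0061  0.233 ] [ 1.      0.0057  0.0003 -0.0004] [-0.2909  0.262  -1.8991]
```

View pics/w2.png

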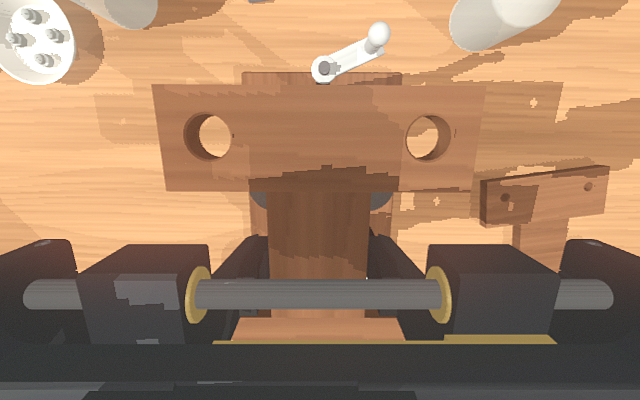

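The wrist view shows the plate in hand, with its front holes at about (208,137) and (428,138). No posts show through the holes yet.

```bash
python3 - <<'E'
from h import *
im=cv2.imread('pics/w2.png').astype(float); s=r.get_state();p=cams.camera_params('wrist')
C=[]
for (u,v) in [(208,137),(428,138)]:
    w=im[v-36:v+36,u-36:u+36]; ref=np.median(np.r_[w[:6].reshape(-1,3),w[-6:].reshape(-1,3)],0)
    m=(np.abs(w-ref).sum(2)>45).astype(np.uint8); m=cv2.morphologyEx(m,cv2.MORPH_CLOSE,np.ones((5,5)));m=cv2.morphologyEx(m,cv2.MORPH_OPEN,np.ones((5,5)))
    c=max(cv2.findContours(m,0,1)[0],key=cv2.contourArea); e=cv2.fitEllipse(cv2.convexHull(c)); print(e, cv2.boundingRect(c)); C.append(np.array(e[0])+[u-36,v-36])
C=np.array(C);print(C)
ztop=s['tool_pos'][2]-.0076
P=fit(p,C,L4[:2],ztop,[.55,0,0])
P2=np.array([pix2z(p,*c,ztop) for c in C]);print(P2, np.linalg.norm(P2[0]-P2[1]))
E
```

```text
((34.42940139770508, 35.316261291503906), (45.871578216552734, 51.80889892578125), 145.3689422607422) (11, 11, 48, 50)
((28.66065216064453, 34.403045654296875), (48.335941314697266, 66.83363342285156), 93.44539642333984) (0, 13, 63, 47)
[[206.4294 136.3163]
 [420.6607 136.403 ]]
pose [ 0.5535 -0.0038  0.0108] resid [-3.9  0.4  3.9  0.4]
[[ 0.6152  0.047   0.2254]
 [ 0.6162 -0.0533  0.2254]] 0.10029669671978567
```

```bash
python3 - <<'E'
import cv2,numpy as np
im=cv2.imread('pics/w2.png')
c=lambda x,y,w,h,k: cv2.resize(im[y:y+h,x:x+w],None,fx=k,fy=k,interpolation=cv2.INTER_CUBIC)
cv2.imwrite('pics/c2.png',np.hstack([c(172,100,64,72,6),c(396,100,64,72,6)]))
E
```

```text
(no output)
```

View pics/c2.png

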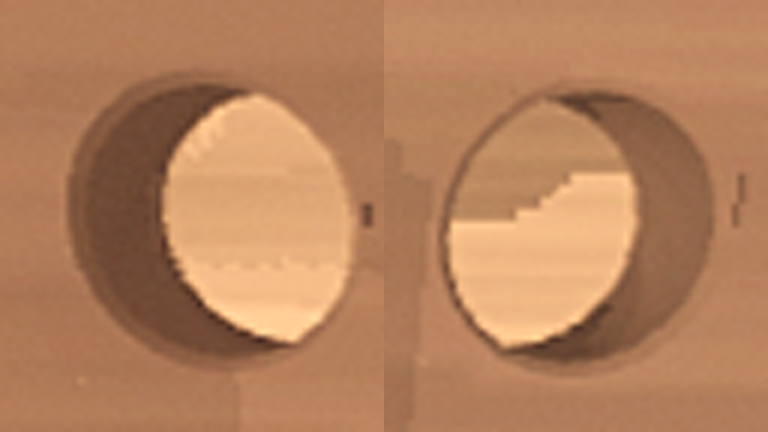

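The crop shows the left rim centred at (207.1,136.5) and the right rim at (428.2,138.2), full-frame.

```bash
python3 - <<'E'
from h import *
s=r.get_state();p=cams.camera_params('wrist')
C=np.array([(207.1,136.5),(428.2,138.2)]); ztop=s['tool_pos'][2]-.0076
P=fit(p,C,L4[:2],ztop,[.55,0,0])
dy=np.array([.5527,-.0078])-P[:2]; Rt=R.from_quat(s['eef_rot']); print('shift world',dy,'tool',Rt.inv().apply([*dy,0]),'turn',-(.0087-P[2]),s['tool_pos'])
E
```

```text
pose [ 0.5533 -0.0053  0.0036] resid [-0.4  0.   0.4  0. ]
shift world [-0.0006 -0.0025] tool [-0.0006  0.0025 -0.    ] turn -0.005093686939163074 [ 0.5521 -0.0068  0.233 ]
```

Emit:
{"name": "jog_arm", "arguments": {"turn": [[0,0,0],[0,0,0],[0,0,0],[0,0,0],[0,0,0],[0,0,0],[0,0,0]], "translation": [[-0.0006,0.0025,0.01],[-0.0006,0.0025,0.03],[-0.0006,0.0025,0.05],[-0.0006,0.0025,0.065],[-0.0006,0.0025,0.071],[-0.0006,0.0025,0.071],[-0.0006,0.0025,0.071]], "grip": [1,1,1,1,1,1,1]}}

```text
clock: 8.75
tool_pos: [0.5519, -0.0103, 0.1623]
eef_rot: [1.0, 0.004, 0.001, -0.0]
contact_force: [0.0, 0.3, -2.2]
opening: 0.585
finger_force: 30.0
```

```bash
python3 - <<'E'
from h import *
s=r.get_state();im=cams.snapshot('wrist'); save('w3.png',im); print(s['tool_pos'],s['eef_rot'],s['contact_force'])
c=lambda x,y,w,h,k: cv2.resize(im[y:y+h,x:x+w],None,fx=k,fy=k,interpolation=cv2.INTER_CUBIC)
save('c3.png',np.vstack([c(120,20,400,260,2)[:, :],c(172,100,64,80,0.02)[:0,:800]]) if 0 else np.hstack([c(165,90,95,100,4),c(380,90,95,100,4)]))
E
```

```text
[ 0.5519 -0.0103  0.1623] [ 1.      0.0044  0.0007 -0.    ] [ 0.0481  0.274  -2.1546]
```

View pics/c3.png

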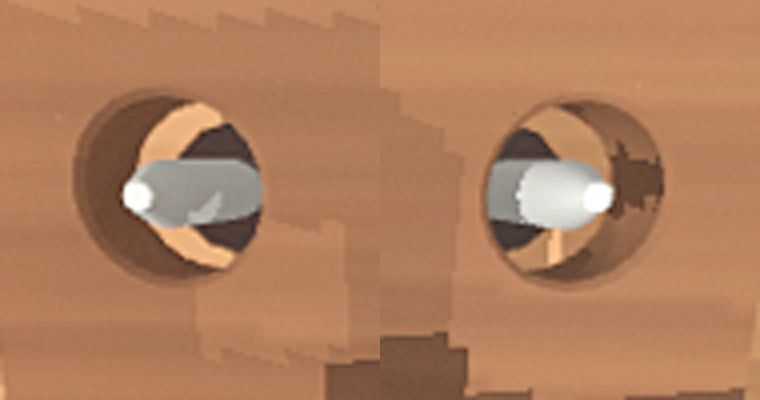

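Both front studs show inside the holes. In full-frame pixels the rims are centred at (207.3,136.8) and (428.7,137.9), and the stud tips are at (199.5,139) and (434.8,139).

```bash
python3 - <<'E'
from h import *
s=r.get_state();p=cams.camera_params('wrist')
H=fit(p,np.array([(207.3,136.8),(428.7,137.9)]),L4[:2],s['tool_pos'][2]-.0076,[.55,0,0])
T=fit(p,np.array([(199.5,139),(434.8,139)]),L4[:2],.1628,[.55,0,0])
print(T-H,s['tool_pos'])
E
```

```text
pose [ 0.5531 -0.0092  0.0046] resid [-0.2  0.   0.2  0. ]
pose [ 0.5526 -0.0091  0.0094] resid [-0.2  0.   0.2  0. ]
[-0.0005  0.0001  0.0048] [ 0.5519 -0.0103  0.1623]
```

Emit:
{"name": "jog_arm", "arguments": {"turn": [[0,0,-0.004],[0,0,-0.004],[0,0,-0.004],[0,0,-0.004],[0,0,-0.004]], "translation": [[-0.0005,0,0],[-0.0005,0,0.004],[-0.0005,0,0.01],[-0.0005,0,0.016],[-0.0005,0,0.018]], "grip": [1,1,1,1,1]}}

```text
clock: 9.43
tool_pos: [0.5505, -0.0103, 0.143]
eef_rot: [1.0, 0.006, -0.001, 0.0]
contact_force: [1.0, -0.0, -3.0]
opening: 0.584
finger_force: 30.0
```

Emit:
{"name": "jog_arm", "arguments": {"turn": [[0,0,0],[0,0,0],[0,0,0],[0,0,0],[0,0,0],[0,0,0],[0,0,0]], "translation": [[0,0,0.01],[0,0,0.022],[0,0,0.034],[0,0,0.042],[0,0,0.046],[0,0,0.048],[0,0,0.048]], "grip": [1,1,1,1,1,1,1]}}

```text
clock: 10.3
tool_pos: [0.5511, -0.0104, 0.0958]
eef_rot: [1.0, 0.006, 0.0, 0.0]
contact_force: [-0.1, -0.2, -2.5]
opening: 0.589
finger_force: 30.0
```

Emit:
{"name": "jog_arm", "arguments": {"turn": [[0,0,0],[0,0,0],[0,0,0],[0,0,0]], "translation": [[0,0,0.001],[0,0,0.002],[0,0,0.0025],[0,0,0.0025]], "grip": [1,1,1,1]}}

```text
clock: 10.8
tool_pos: [0.5509, -0.0104, 0.0932]
eef_rot: [1.0, 0.006, 0.0, 0.0]
contact_force: [-1.0, -0.8, -2.6]
opening: 0.585
finger_force: 30.0
```

Emit:
{"name": "jog_arm", "arguments": {"turn": [[0,0,0],[0,0,0],[0,0,0]], "translation": [[0,0,0.0008],[0,0,0.0015],[0,0,0.0015]], "grip": [1,1,1]}}

```text
clock: 11.18
tool_pos: [0.551, -0.0104, 0.0929]
eef_rot: [1.0, 0.006, 0.0, 0.0]
contact_force: [-2.4, 0.2, 8.8]
opening: 0.591
finger_force: 30.0
```

Emit:
{"name": "jog_arm", "arguments": {"turn": [[0,0,0],[0,0,0],[0,0,0],[0,0,0],[0,0,0],[0,0,0],[0,0,0],[0,0,0],[0,0,0],[0,0,0]], "translation": [[0,0,-0.0015],[0,0,-0.0015],[0,0,-0.0015],[0,0,-0.0015],[0,0,-0.02],[0,0,-0.06],[0,0,-0.12],[0,0,-0.16],[0,0,-0.17],[0,0,-0.17]], "grip": [0,0,0,0,0,0,0,0,0,0]}}

```text
clock: 12.42
tool_pos: [0.5508, -0.0104, 0.2616]
eef_rot: [1.0, 0.006, 0.0, 0.0]
contact_force: [0.7, -0.3, 0.5]
opening: 0.999
finger_force: 0.0
```

```bash
python3 - <<'E'
from h import *
im=cams.snapshot('wrist'); save('w4.png',im); print(r.get_state()['tool_pos'])
p=cams.camera_params('wrist')
for c in ['scene','wrist']:
    cams.snapshot(c)
    for n in ['belly_plate_mid','clip_peg']:
        for d in models.place_of(c,n)[:3]: print(c,n,d)
plan([.4855,-.3018,.13],.1471)
E
```

```text
[ 0.5502 -0.0105  0.2606]
scene belly_plate_mid {'position': [0.2777, 0.4133, 0.0088], 'p': 0.74}
scene belly_plate_mid {'position': [0.5539, -0.0122, 0.077], 'p': 0.72}
scene clip_peg {'position': [0.6704, -0.038, 0.1659], 'p': 0.42}
wrist belly_plate_mid {'position': [0.5521, -0.0137, 0.0776], 'p': 0.84}
wrist clip_peg {'position': [0.6728, -0.0423, 0.1687], 'p': 0.93}
trans [-0.0685  0.2906  0.1309] turn [-0.0001  0.0019 -0.1341]
```

View pics/w4.png

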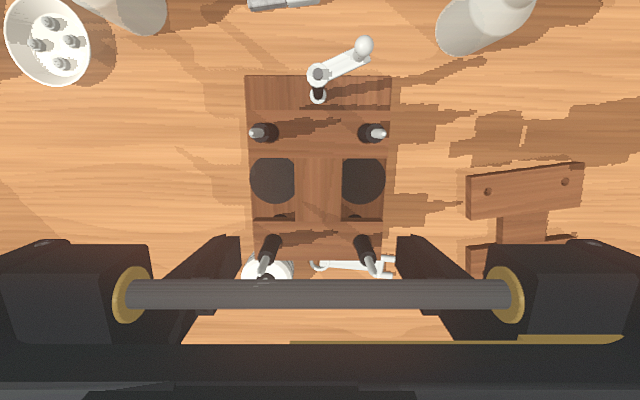

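The plate lies level on the lower shoulders with the posts through its holes. The clip pivot is at (318,73) and the peg at (364,46). Next is the neck plate.

Emit:
{"name": "jog_arm", "arguments": {"turn": [[0,0,-0.134],[0,0,-0.134],[0,0,-0.134],[0,0,-0.134],[0,0,-0.134],[0,0,-0.134],[0,0,-0.134],[0,0,-0.134],[0,0,-0.134],[0,0,-0.134],[0,0,-0.134],[0,0,-0.134],[0,0,-0.134],[0,0,-0.134],[0,0,-0.134],[0,0,-0.134],[0,0,-0.134]], "translation": [[-0.0685,0.2906,0],[-0.0685,0.2906,0],[-0.0685,0.2906,0.02],[-0.0685,0.2906,0.08],[-0.0685,0.2906,0.12],[-0.0685,0.2906,0.13],[-0.0685,0.2906,0.14],[-0.0685,0.2906,0.18],[-0.0685,0.2906,0.215],[-0.0685,0.2906,0.232],[-0.0685,0.2906,0.237],[-0.0685,0.2906,0.237],[-0.0685,0.2906,0.237],[-0.0685,0.2906,0.237],[-0.0685,0.2906,0.237],[-0.0685,0.2906,0.237],[-0.0685,0.2906,0.237]], "grip": [0,0,0,0,0,0,0,0,0,0,0,0,0,1,1,1,1], "force": 30}}

```text
clock: 14.9
tool_pos: [0.4863, -0.3024, 0.025]
eef_rot: [0.997, 0.073, 0.0, 0.0]
contact_force: [-0.0, -1.8, 1.7]
opening: 0.674
finger_force: 30.0
```

Emit:
{"name": "jog_arm", "arguments": {"turn": [[0,0,0],[0,0,0],[0,0,0],[0,0,0],[0,0,0],[0,0,0]], "translation": [[0,0,-0.008],[0,0,-0.05],[0,0,-0.11],[0,0,-0.17],[0,0,-0.22],[0,0,-0.235]], "grip": [1,1,1,1,1,1]}}

```text
clock: 15.65
tool_pos: [0.4871, -0.3019, 0.2628]
eef_rot: [0.997, 0.073, 0.002, 0.001]
contact_force: [-0.2, -0.8, -2.5]
opening: 0.676
finger_force: 30.0
```

```bash
python3 - <<'E'
from h import *
s=r.get_state(); print(s['tool_pos'],s['contact_force'],s['opening'])
plan([.553,-.0104,.22],.011)
E
```

```text
[ 0.4871 -0.3019  0.2628] [-0.2283 -0.768  -2.461 ] 0.6761028103346541
trans [ 0.1077 -0.2789  0.0424] turn [ 0.0024 -0.0042  0.1359]
```

Emit:
{"name": "jog_arm", "arguments": {"turn": [[0,0,0.02],[0,0,0.05],[0,0,0.1],[0,0,0.136],[0,0,0.136],[0,0,0.136],[0,0,0.136],[0,0,0.136],[0,0,0.136],[0,0,0.136],[0,0,0.136]], "translation": [[0.01,-0.028,0],[0.03,-0.077,0],[0.05,-0.13,0],[0.07,-0.18,0],[0.09,-0.23,0],[0.1,-0.262,0],[0.1077,-0.279,0.01],[0.1077,-0.279,0.04],[0.1077,-0.279,0.06],[0.1077,-0.279,0.065],[0.1077,-0.279,0.065]], "grip": [1,1,1,1,1,1,1,1,1,1,1]}}

```text
clock: 17.02
tool_pos: [0.5515, -0.0108, 0.1941]
eef_rot: [1.0, 0.005, -0.001, 0.0]
contact_force: [0.4, 0.5, -3.1]
opening: 0.673
finger_force: 30.0
```

```bash
python3 - <<'E'
from h import *
s=r.get_state();im=cams.snapshot('wrist'); save('w5.png',im); print(s['tool_pos'],s['eef_rot'],s['contact_force'])
c=lambda x,y,w,h,k: cv2.resize(im[y:y+h,x:x+w],None,fx=k,fy=k,interpolation=cv2.INTER_CUBIC)
save('c5.png',np.hstack([c(165,90,95,100,4),c(380,90,95,100,4)]))
E
```

```text
[ 0.5515 -0.0108  0.1941] [ 1.      0.0049 -0.0007  0.0003] [ 0.44    0.4513 -3.0691]
```

View pics/c5.png

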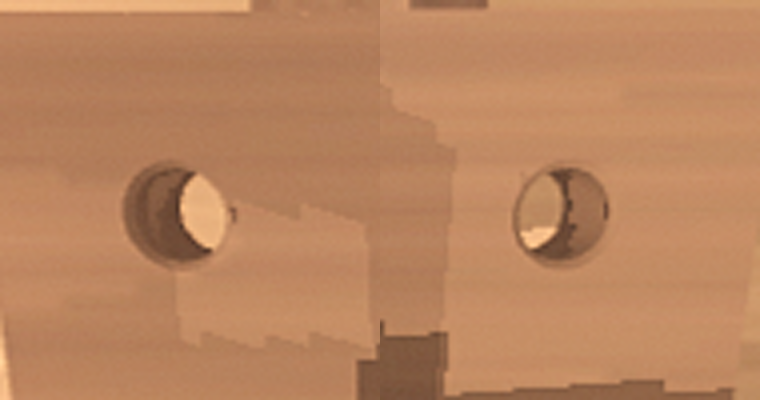

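The crop shows the neck-plate front rims centred at about (209,143.6) and (425.4,143.5), full-frame. No studs show yet.

```bash
python3 - <<'E'
from h import *
s=r.get_state();p=cams.camera_params('wrist')
H=fit(p,np.array([(209,143.6),(425.4,143.5)]),L4[:2],s['tool_pos'][2]-.009,[.55,0,0])
d=np.array([.5526,-.0091,.0094])-H
print(d,R.from_quat(s['eef_rot']).inv().apply([d[0],d[1],0]),s['tool_pos'],s['eef_rot'])
E
```

```text
pose [ 0.5502 -0.0094  0.011 ] resid [-1.   0.1  1.   0.1]
[ 0.0024  0.0003 -0.0016] [ 0.0024 -0.0003  0.    ] [ 0.552  -0.0106  0.1948] [1.     0.005  0.0001 0.0002]
```

Emit:
{"name": "jog_arm", "arguments": {"turn": [[0,0,0],[0,0,0],[0,0,0],[0,0,0],[0,0,0]], "translation": [[0.0024,-0.0003,0],[0.0024,-0.0003,0.004],[0.0024,-0.0003,0.009],[0.0024,-0.0003,0.012],[0.0024,-0.0003,0.012]], "grip": [1,1,1,1,1]}}

```text
clock: 17.7
tool_pos: [0.554, -0.0097, 0.1824]
eef_rot: [1.0, 0.005, -0.0, 0.0]
contact_force: [1.0, -0.0, -3.0]
opening: 0.681
finger_force: 30.0
```

```bash
python3 - <<'E'
from h import *
s=r.get_state();im=cams.snapshot('wrist'); save('w6.png',im); print(s['tool_pos'],s['eef_rot'],s['contact_force'])
# bright tip pixels near holes
for x in (185,400):
    w=im[120:170,x:x+50].astype(int); sat=w.max(2)-w.min(2); m=(sat<45)&(w.min(2)>110); v,u=np.nonzero(m); print(m.sum(), (u.mean()+x,v.mean()+120,u.min()+x,u.max()+x,v.min()+120,v.max()+120) if m.any() else '')
E
```

```text
[ 0.554  -0.0097  0.1824] [ 1.      0.0054 -0.0004  0.0001] [ 1.0322 -0.0354 -3.0331]
52 (np.float64(217.48076923076923), np.float64(141.34615384615384), np.int64(214), np.int64(220), np.int64(136), np.int64(147))
69 (np.float64(417.72463768115944), np.float64(141.79710144927537), np.int64(414), np.int64(421), np.int64(136), np.int64(148))
```

```bash
python3 - <<'E'
from h import *
s=r.get_state();p=cams.camera_params('wrist'); z=s['tool_pos'][2]
for zt in (z-.009,z-.0105):
  for c in [(209,143.6),(425.4,143.5)]:
    P=pix2z(p,*c,zt)
    print(zt,P,'axis px at .163,.155,.14',[proj(p,[P[0],P[1],q])[0].round(1).tolist() for q in (.163,.155,.14)])
im=cv2.imread('pics/w6.png'); c=lambda x,y,w,h,k: cv2.resize(im[y:y+h,x:x+w],None,fx=k,fy=k,interpolation=cv2.INTER_CUBIC)
for i in(0,1): pass
w=im[125:165,190:232].max(2); w2=im[125:165,402:444].max(2)
for a in (w,w2):
    for row in a[8:32:2]: print(' '.join('%3d'%v for v in row[::2]))
    print()
E
```

```text
0.17354398130127696 [0.6138 0.0437 0.1735] axis px at .163,.155,.14 [[216.8, 142.6], [222.0, 141.9], [230.4, 140.7]]
0.17354398130127696 [ 0.615  -0.0593  0.1735] axis px at .163,.155,.14 [[417.7, 142.5], [412.6, 141.8], [404.3, 140.6]]
0.17204398130127696 [0.6137 0.0443 0.172 ] axis px at .163,.155,.14 [[215.7, 142.7], [220.9, 142.0], [229.4, 140.8]]
0.17204398130127696 [ 0.6149 -0.0599  0.172 ] axis px at .163,.155,.14 [[418.8, 142.6], [413.6, 141.9], [405.2, 140.8]]
177 177 177 179 178 141 140 115 105 130 114  93 191 177 178 178 177 178 178 178 178
182 181 181 187 143 137 112 129 137 134 104 200 229 222 181 180 179 181 180 178 180
188 187 188 171 133 117 113 128 134 115 125 235 231 165 167 184 180 181 182 180 181
192 189 192 147 137 112 112 135 130 111 199 232 223 182 178 185 182 178 180 179 180
191 191 194 142 126 114 114 133 113 106 229 232 198 181 184 169 195 193 194 179 178
191 191 196 140 126 116 115 128 109 107 193 233 222 181 184 154 194 191 190 192 194
191 192 194 152 131 115 113 127 114 105 161 242 237 220 137 142 191 193 191 191 191
195 195 195 168 134 119 113 121 112 10
[... 690 characters left out ...]
 162 161 161 147 198 195 195
194 194 193 194 193 198 154 161 183 182 189 201 119  97 163 161 162 154 198 195 196
191 193 195 196 195 201 143 160 185 183 187 196 104 110 161 161 162 157 195 196 197
196 197 195 196 195 201 143 145 166 180 188 179 106 150 156 156 158 165 196 196 195
196 197 197 198 197 202 143 144 167 191 193 129 107 148 152 154 155 181 194 198 197
198 198 198 198 197 201 152 187 191 190 150 108 107 147 148 149 152 192 198 200 200
197 198 198 198 198 198 187 156 184 136 106 112 111 105 138 141 185 189 198 197 198
195 196 196 196 196 198 197 173 134 113 108 107 119 133 146 180 183 196 197 196 196
194 195 196 196 196 196 197 198 189 154 161 154 168 172 176 187 197 195 194 196 195
```

Emit:
{"name": "jog_arm", "arguments": {"turn": [[0,0,0],[0,0,0],[0,0,0],[0,0,0],[0,0,0]], "translation": [[0.0004,0,0.002],[0.0004,0,0.005],[0.0004,0,0.008],[0.0004,0,0.01],[0.0004,0,0.01]], "grip": [1,1,1,1,1]}}

```text
clock: 18.38
tool_pos: [0.5545, -0.0097, 0.1725]
eef_rot: [1.0, 0.005, -0.0, 0.0]
contact_force: [0.5, 0.1, -3.8]
opening: 0.675
finger_force: 30.0
```

Emit:
{"name": "jog_arm", "arguments": {"turn": [[0,0,0],[0,0,0],[0,0,0],[0,0,0],[0,0,0],[0,0,0]], "translation": [[0,0,0.003],[0,0,0.007],[0,0,0.011],[0,0,0.014],[0,0,0.015],[0,0,0.015]], "grip": [1,1,1,1,1,1]}}

```text
clock: 19.12
tool_pos: [0.5547, -0.0097, 0.1577]
eef_rot: [1.0, 0.005, -0.0, 0.0]
contact_force: [-0.4, 0.1, -2.3]
opening: 0.675
finger_force: 30.0
```

Expected seat at TCP ≈ 0.154–0.155, so I'll creep down.

Emit:
{"name": "jog_arm", "arguments": {"turn": [[0,0,0],[0,0,0],[0,0,0],[0,0,0]], "translation": [[0,0,0.001],[0,0,0.002],[0,0,0.0028],[0,0,0.0028]], "grip": [1,1,1,1]}}

```text
clock: 19.62
tool_pos: [0.5547, -0.0097, 0.155]
eef_rot: [1.0, 0.005, 0.0, 0.0]
contact_force: [-0.6, 0.6, -2.0]
opening: 0.679
finger_force: 30.0
```

Emit:
{"name": "jog_arm", "arguments": {"turn": [[0,0,0],[0,0,0],[0,0,0],[0,0,0]], "translation": [[0,0,0.0006],[0,0,0.0012],[0,0,0.0016],[0,0,0.0016]], "grip": [1,1,1,1]}}

```text
clock: 20.12
tool_pos: [0.5547, -0.0097, 0.1549]
eef_rot: [1.0, 0.005, 0.0, 0.0]
contact_force: [-4.0, -0.3, 12.4]
opening: 0.678
finger_force: 30.0
```

Emit:
{"name": "jog_arm", "arguments": {"turn": [[0,0,0],[0,0,0],[0,0,0],[0,0,0],[0,0,0],[0,0,0],[0,0,0],[0,0,0],[0,0,0]], "translation": [[0,0,-0.0016],[0,0,-0.0016],[0,0,-0.0016],[0,0,-0.0016],[0,0,-0.02],[0,0,-0.06],[0,0,-0.1],[0,0,-0.12],[0,0,-0.12]], "grip": [0,0,0,0,0,0,0,0,0]}}

```text
clock: 21.25
tool_pos: [0.5555, -0.0097, 0.2746]
eef_rot: [1.0, 0.005, 0.002, -0.0]
contact_force: [0.4, -0.3, -0.4]
opening: 1.004
finger_force: 0.0
```

```bash
python3 - <<'E'
from h import *
for c in ['scene','top','wrist']:
    im=cams.snapshot(c); save('z_'+c+'.png',im)
    for n in ['belly_plate_mid','neck_plate_mid','clip_peg']:
        for d in models.place_of(c,n)[:3]: print(c,n,d['p'],d['position'])
s=r.get_state(); print(s['tool_pos'],s['eef_rot'])
c=lambda im,x,y,w,h,k: cv2.resize(im[y:y+h,x:x+w],None,fx=k,fy=k,interpolation=cv2.INTER_CUBIC)
a=c(im,200,0,240,290,2); b=c(cv2.imread('pics/z_scene.png')[:,:,::-1],250,180,100,145,4)[:580,:310]
save('c7.png',np.hstack([a,b[:580]]))
E
```

```text
scene belly_plate_mid 0.7 [0.2761, 0.4133, 0.0094]
scene belly_plate_mid 0.64 [0.5508, -0.0067, 0.0767]
scene clip_peg 0.64 [0.6731, -0.0396, 0.1657]
top belly_plate_mid 0.95 [0.2776, 0.4154, 0.0041]
top neck_plate_mid 0.6 [0.5537, -0.014, 0.1398]
top clip_peg 0.66 [0.555, -0.0102, -0.0015]
top clip_peg 0.2 [0.7435, -0.1862, -0.0016]
wrist neck_plate_mid 0.58 [0.5512, -0.0076, 0.1331]
wrist clip_peg 0.8 [0.6718, -0.0383, 0.1691]
[ 0.5546 -0.0097  0.2731] [ 1.      0.0054 -0.0001  0.    ]
```

View pics/c7.png

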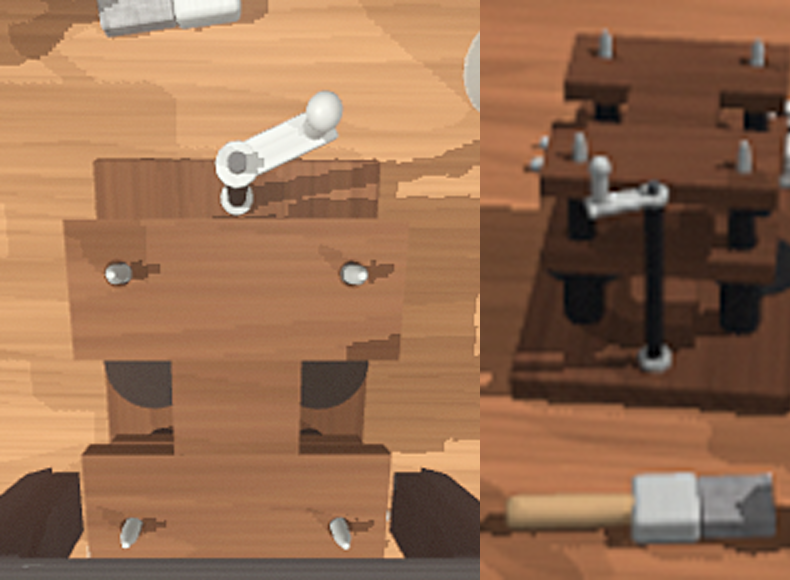

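Both plates lie level, with the studs through the top plate; the peg is at about (361,55) in the wrist frame. Next I move the closed fingers to the peg's +x side.

Emit:
{"name": "jog_arm", "arguments": {"turn": [[0,0,0],[0,0,0],[0,0,0],[0,0,0],[0,0,0],[0,0,0],[0,0,0],[0,0,0],[0,0,0],[0,0,0]], "translation": [[0.05,0.012,0],[0.1,0.025,0],[0.135,0.034,0],[0.145,0.037,0],[0.145,0.037,0],[0.145,0.037,0.04],[0.145,0.037,0.07],[0.145,0.037,0.084],[0.145,0.037,0.084],[0.145,0.037,0.084]], "grip": [1,1,1,1,1,1,1,1,1,1], "force": 20}}

```text
clock: 23.1
tool_pos: [0.7009, -0.045, 0.1909]
eef_rot: [1.0, 0.005, 0.001, -0.0]
contact_force: [0.6, -0.8, 0.5]
opening: 0.007
finger_force: 0.0
```

Emit:
{"name": "jog_arm", "arguments": {"turn": [[0,0,0],[0,0,0],[0,0,0],[0,0,0],[0,0,0],[0,0,0],[0,0,0],[0,0,0],[0,0,0],[0,0,0],[0,0,0]], "translation": [[-0.005,0,0.002],[-0.01,0,0.002],[-0.015,0,0.002],[-0.02,0,0.002],[-0.025,0,0.002],[-0.03,0,0.002],[-0.035,0,0.002],[-0.04,0,0.002],[-0.046,0,0.002],[-0.052,0,0.002],[-0.052,0,0.002]], "grip": [1,1,1,1,1,1,1,1,1,1,1]}}

```text
clock: 24.48
tool_pos: [0.65, -0.0402, 0.1876]
eef_rot: [1.0, 0.007, 0.003, -0.004]
contact_force: [5.5, 8.4, -4.1]
opening: 0.011
finger_force: 4.1
```

```bash
python3 - <<'E'
from h import *
for c in ['scene','wrist']:
    im=cams.snapshot(c); save('y_'+c+'.png',im)
    for d in models.place_of(c,'clip_peg')[:3]: print(c,d['p'],d['position'])
E
```

```text
scene 0.55 [0.6343, -0.0335, 0.1682]
```

Emit:
{"name": "jog_arm", "arguments": {"turn": [[0,0,0],[0,0,0],[0,0,0],[0,0,0]], "translation": [[0.006,0,0],[0.014,0,0],[0.016,0,0],[0.016,0,0]], "grip": [1,1,1,1]}}

```text
clock: 25.18
tool_pos: [0.6639, -0.046, 0.1871]
eef_rot: [1.0, 0.005, -0.0, 0.0]
contact_force: [-0.2, -0.4, 0.4]
opening: 0.009
finger_force: 0.0
```

```bash
python3 - <<'E'
from h import *
for c in ['scene','wrist','top']:
    im=cams.snapshot(c); save('y_'+c+'.png',im)
    for d in models.place_of(c,'clip_peg')[:3]: print(c,d['p'],d['position'])
E
```

```text
scene 0.46 [0.6345, -0.0308, 0.1693]
top 0.71 [0.6104, 0.0416, 0.161]
top 0.49 [0.64, -0.0301, 0.167]
```

Emit:
{"name": "jog_arm", "arguments": {"turn": [[0,0,0],[0,0,0],[0,0,0],[0,0,0],[0,0,0],[0,0,0],[0,0,0],[0,0,0],[0,0,0],[0,0,0],[0,0,0],[0,0,0]], "translation": [[0,0.012,-0.002],[0,0.02,-0.002],[0,0.02,-0.002],[-0.015,0.02,-0.002],[-0.03,0.02,-0.002],[-0.035,0.02,-0.002],[-0.035,0.02,-0.002],[-0.035,0.014,-0.002],[-0.035,0.009,-0.002],[-0.035,0.004,-0.002],[-0.035,0,-0.002],[-0.035,0,-0.002]], "grip": [1,1,1,1,1,1,1,1,1,1,1,1]}}

```text
clock: 26.98
tool_pos: [0.6274, -0.048, 0.1889]
eef_rot: [1.0, 0.005, -0.002, 0.002]
contact_force: [-2.9, -3.9, 0.5]
opening: 0.007
finger_force: 1.9
```

Emit:
{"name": "jog_arm", "arguments": {"turn": [[0,0,0],[0,0,0],[0,0,0],[0,0,0]], "translation": [[0,-0.004,0],[0,-0.008,0],[0,-0.012,0],[0,-0.012,0]], "grip": [1,1,1,1]}}

```text
clock: 27.48
tool_pos: [0.6295, -0.0323, 0.1895]
eef_rot: [1.0, 0.006, 0.001, -0.001]
contact_force: [-0.2, -0.0, 0.4]
opening: 0.007
finger_force: 0.0
```

```bash
python3 - <<'E'
from h import *
for c in ['scene','top']:
    im=cams.snapshot(c); save('x_'+c+'.png',im)
    for d in models.place_of(c,'clip_peg')[:3]: print(c,d['p'],d['position'])
E
```

```text
scene 0.61 [0.6245, -0.0126, 0.1675]
top 0.6 [0.5554, -0.0104, -0.0022]
```

Emit:
{"name": "jog_arm", "arguments": {"turn": [[0,0,0],[0,0,0],[0,0,0],[0,0,0],[0,0,0]], "translation": [[0,-0.002,0],[0,-0.004,0],[0,-0.006,0],[0,-0.008,0],[0,-0.008,0]], "grip": [1,1,1,1,1]}}

```text
clock: 28.3
tool_pos: [0.6286, -0.0276, 0.1893]
eef_rot: [1.0, 0.005, -0.0, 0.001]
contact_force: [-1.5, -4.3, 1.9]
opening: 0.002
finger_force: 2.5
```

Emit:
{"name": "jog_arm", "arguments": {"turn": [[0,0,0],[0,0,0],[0,0,0],[0,0,0]], "translation": [[0,-0.0015,0],[0,-0.003,0],[0,-0.005,0],[0,-0.005,0]], "grip": [1,1,1,1]}}

```text
clock: 28.8
tool_pos: [0.6285, -0.027, 0.1894]
eef_rot: [1.0, 0.003, -0.0, 0.004]
contact_force: [-1.9, -11.3, 2.6]
opening: 0.004
finger_force: 5.9
```

```bash
python3 - <<'E'
from h import *
for c in ['scene','top']:
    im=cams.snapshot(c); save('v_'+c+'.png',im)
    for d in models.place_of(c,'clip_peg')[:3]: print(c,d['p'],d['position'])
E
```

```text
scene 0.43 [0.6244, -0.0075, 0.1689]
```

The clip is at its stop: the force rose to 11 N without further travel. I'll back off and lift clear.

Emit:
{"name": "jog_arm", "arguments": {"turn": [[0,0,0],[0,0,0],[0,0,0],[0,0,0],[0,0,0],[0,0,0],[0,0,0],[0,0,0]], "translation": [[0,0.006,0],[0,0.016,0],[0,0.018,0],[0,0.018,-0.02],[0,0.018,-0.06],[0,0.018,-0.1],[0,0.018,-0.12],[0,0.018,-0.12]], "grip": [1,1,1,1,1,1,1,1]}}

```text
clock: 30.0
tool_pos: [0.63, -0.0379, 0.3109]
eef_rot: [1.0, 0.006, 0.002, -0.001]
contact_force: [0.7, -0.4, -0.8]
opening: 0.007
finger_force: 0.0
```

```bash
python3 - <<'E'
from h import *
for c in ['scene','wrist']:
    cams.snapshot(c)
    for n in ['clip_peg','neck_plate_mid','belly_plate_mid','flask_a','tin','spanner']:
        for d in models.place_of(c,n)[:2]: print(c,n,round(d['p'],2),d['position'])
s=r.get_state(); print(s['clock'],s['tool_pos'],s['contact_force'])
E
```

```text
scene clip_peg 0.44 [0.6247, -0.0092, 0.168]
scene neck_plate_mid 0.91 [0.5528, -0.0077, 0.1371]
scene belly_plate_mid 0.89 [0.2748, 0.415, 0.0077]
scene belly_plate_mid 0.79 [0.5522, -0.0128, 0.0788]
scene flask_a 0.85 [0.739, -0.1829, -0.0031]
scene flask_a 0.7 [0.7519, 0.2074, 0.0025]
scene tin 0.81 [0.4119, 0.0629, 0.0023]
wrist neck_plate_mid 0.84 [0.5505, -0.0087, 0.1345]
wrist flask_a 0.6 [0.7393, -0.1819, -0.0011]
30.7 [ 0.629  -0.0389  0.3093] [-0.2006 -0.2761  0.1798]
```

All consistent, so I'm handing in.

```bash
python3 -c "
from plant import r
print(r.finish_job())"
```

```text
the job is handed in; nothing more can be done
None
```

The job is handed in at about 31 s: both plates are down on their shoulders and the clip is round against its stop over the top plate. The flasks and tin read within a few mm of where they started; I did not re-check the nut dish, brush and spanner positions.

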